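Hold a stopper on the leak-test port

TASK

Take the checked stopper off the leak-test port and set it down in the steel tray. Then take from the rack the stopper of the same shape (the thick round grip, not the slim rod or the flat button), put its stem in the port and press it straight down against the sprung valve pin until its flange sits flush and firmly on the port's rim, without ramming it. Finish while still holding it pushed firmly onto the rim, do not let up or let go, and leave the other things on the bench as they are.

Things in the scene. Friction and masses are not known exactly. Their poses are not given: they have to be found in the camera images.
- port: Leak-test port, fixed to the bench: a dark blue foot plate 100 x 100 x 12 mm, on it an aluminium block 62 x 62 mm up to 50 mm height, topped by a round steel rim (see rim). A small gauge sticks out of the -x side of the block, 45 mm from the axis, centred 30 mm up. Origin: on the vertical bore axis, at bench level; z up.
- rim: The round steel rim of the port and hard stop: a ring 52 mm outside, bore 29 mm in diameter, 10 mm high; origin on the bore axis at the ring's underside, 50 mm above the bench. Does not move. A stopper held firmly home bears on it with a few newtons beyond the 8 N that the spring takes (12 to 20 N of push in all); on letting up, even by 0.5 mm, the spring lifts the flange off again.
- rim_top (a point): Centre of the port's mouth: on the bore axis in the plane of the rim's top face, 60 mm above the bench.
- pin (a joint): Sprung brass valve pin (flat pad, 22 mm) in the bore; slide in m: 0 = up, pad 10 mm below the rim's top; grows as it is pushed down. 0.015 with a stopper pressed home (flange on rim); own travel ends at 0.020. Spring: 2 N up at 0, plus 400 N/m, so 8 N at 0.015. A stopper merely placed in the port stands on the pin, flange 15 mm above the rim.
- old_stopper: White PTFE stopper: a 24 mm stem, 25 mm long (foot chamfered to 18 mm), then a 44 mm flange (25 to 32 mm above the foot), then a cylindrical grip 26 mm in diameter (32 to 70 mm above the foot). 60 g or so. Starts standing in the port on the sprung pin, foot 50 mm above the bench. Origin: centre of the foot; z up along the axis.
- new_stopper: White PTFE stopper: a 24 mm stem, 25 mm long (foot chamfered to 18 mm), then a 44 mm flange (25 to 32 mm above the foot), then a cylindrical grip 26 mm in diameter (32 to 70 mm above the foot). About 60 g. Starts in one of the rack holes, flange on the rack's top, foot 20 mm above the bench. Origin: centre of the foot; z up along the axis.
- slim_stopper: Bystander, not to be moved. White stopper in another rack hole, same stem and flange, but its grip is a slim rod 10 mm in diameter, up to 95 mm above the foot. Origin: centre of the foot, 20 mm above the bench.
- flat_stopper: Bystander, not to be moved. White stopper in another rack hole, same stem and flange, but with a flat button 42 mm in diameter on top, 46 mm above the foot. Origin: centre of the foot, 20 mm above the bench.
- rack: Grey plastic rack, fixed: a block 70 mm (its x) x 250 mm (its y) x 45 mm high, with three 28 mm holes in a row along its y at -80, 0 and +80 mm. Stands to the left or right of the port, the tray on the other side. Origin: centre of the underside, at bench level.
- tray: Empty steel tray, fixed: open box 130 mm (its x) x 220 mm (its y) x 35 mm high, walls 4 mm, floor about 4 mm thick. Origin: centre of the underside, at bench level.
- bottle: Bystander, not to be moved. Amber bottle 60 mm in diameter, 120 mm tall, origin at its underside.
- beaker: Bystander, not to be moved. Glass beaker 68 mm in diameter, 85 mm tall, origin at its underside.
- jar: Bystander, not to be moved. White jar with black cap, 52 mm in diameter, 50 mm tall, origin at its underside.
- wrench: Bystander, not to be moved. Steel wrench 160 mm long lying flat along its own x.
- clamp: Bystander, not to be moved. Small aluminium joint clamp, 50 x 60 x 14 mm, lying flat, origin at its underside.
There are look-alikes about, which are no part of the job. What is shaped like the old_stopper but blue or purple is not meant.

How it is judged:
By the outcome, as a careful person would: the job done as asked, in the order asked, and still so for the second after the job is handed in, while the arm keeps its last pose, push and grip.
It also fails if it takes over 72 s, if anything falls off the work surface, if the arm or the gripper's body presses on something with over 40 N, if the wrist force passes 120 N, or if a joint passes its speed limit or range.

ROBOT

A 6-joint arm with a two-finger parallel gripper is mounted at the origin on the work surface. World frame = base frame: x ahead of the robot, y to its left, z up, the work surface at z = 0. Lengths are in m, angles in degrees, forces in N, time in s.
With the tool pointing down it reaches from about 0.275 to 0.75 m from the base axis. Payload 10.2 kg.
Tool frame: the origin (TCP) lies at the very end of the fingers, on their centre line; the grasp point (between the pads) lies 19 mm behind it; x points along the fingers, y is the direction in which the jaws open and shut, and the axes are right-handed (so a half turn about x gives the same grasp; the last joint's range is limited). The gripper opens to 85 mm and grips with 20 to 120 N. Pads are 22 mm wide; open, the fingers measure 114 mm over their backs; the gripper's body (76 mm by 85 mm) begins 54 mm behind the grasp point. The pads swing forward as they close: fully open they stand 13 mm farther back than shut.
Start: joints at [-82.472, 17.928, 85.812, -0, 76.261, -12.8], TCP at [0.182, -0.492, 0.231] pointing down, gripper open.
Joint ranges: [-168.41, 168.41], [-55.51, 124.54], [10.69, 146.95], [-70.63, 250.63], [1, 178], [-165.06, 165.06]. Speed limits (degrees/s): [136.94, 136.94, 172.46, 180, 180, 180].

INTERFACE

Orientations are given as a 3x3 rotation matrix whose columns are the frame's x, y, z axes.
In Python, from cell import r, viewer gives the robot as it stands.
- The arm moves only by the tool step_arm, never from a script. Its argument "rows" is a list of rows, each a list of 2 entries, a list of its own where there are three numbers: the shift along the tool's x, y, z in m, then the turn, a rotation vector about the tool's x, y, z in degrees. In form: [[[x, y, z], [rx, ry, rz]], ...]. A call has 1 to 12 rows; each row shifts and turns the commanded pose from where the row before left it, along the tool's axes as they then stand; what a row does not reach is not made up. A row lasts 1/12 s, in which the tool goes at most 41.7 mm and 7.16 degrees, less where a joint would pass 70% of its speed; a pose out of reach is approached as far as the arm can. A call with a gripper value outside its range is refused whole. "grip" is the opening, from 0 (shut) to 1 (fully open), set as the call begins (left out, the last holds). The fingers move at their own pace and stop on an object; "force" is the grip in N (left out, the last holds). Time passes only in rows, so rows that do not move let the fingers close. It gives the time, the measured TCP pose, the force and the opening at its end, in the units of the state.
- r.get_obs(): the state, without advancing time (a new reading comes with each control period).
- viewer.grab_frame(name): name is "scene" or "side" or "wrist"; returns a dict with "frame" (384x512x3 uint8, red, green, blue), "camera_matrix" (3x3 intrinsics, pixels), "eye" and "rotation" of the camera in the world. Camera axes: x right, y down, z forward; pixel columns grow to the right and rows downward; lengths in m; the calibration is good to about 2 mm. A picture is of the moment at which its call begins. There is no depth.
- r.hand_in(): hands the job in, once; it reports no verdict.
The state is a dict: "clock": time; "joint_pos": joint angles; "joint_vel": joint speeds; "effort": joint torques, N m; "tcp_pos": TCP position; "tcp_rot": TCP orientation; "ft_force": force on the tool from outside, world axes, zero at the start; "torque": the same for the moment, N m; "grip_width": opening from 0.0 (shut) to 1.0 (fully open).
Only numpy, scipy, OpenCV 4.12 (cv2) and the standard library are available. Lean on these libraries where they do the work, as an engineer would, in place of code of your own. Each camera call takes 0.05 s, during which the arm holds its last target. There are 200 camera calls.

## Working session

There is one attempt and no reset: what is moved stays moved. The work goes in short steps, Python scripts to look and compute and a tool call to move; the robot and the scene stay as the last step left them, time stands still between calls to the robot, and variables do not carry over. Pictures are saved under pics/ and viewed, about 8 in all and at most 12, crops included, and the job is handed in when it is done.

Besides the shell and the picture viewer there is one more tool, called after ">>>" as name(argument=value, ...), one argument or row to a line, values as JSON. step_arm: Moves the arm, as the interface text tells. Its arguments: {"type":"object","properties":{"rows":{"type":"array"},"grip":{"type":"number"},"force":{"type":"number"}},"required":["rows"]}

```bash
mkdir -p pics; ls
cat > h.py <<'E'
import numpy as np, cv2
from cell import r, viewer
def grab(n,name):
    f=viewer.grab_frame(n); cv2.imwrite(f'pics/{name}.png',f['frame'][:,:,::-1]); np.savez(f'pics/{name}.npz',**f); return f
def load(name): return dict(np.load(f'pics/{name}.npz'))
def onplane(f,uv,z):
    K=np.array(f['camera_matrix']);R=np.array(f['rotation']);e=np.array(f['eye'])
    d=R@np.linalg.solve(K,[uv[0],uv[1],1]); return e+d*(z-e[2])/d[2]
def proj(f,p):
    q=np.array(f['camera_matrix'])@(np.array(f['rotation']).T@(np.array(p)-np.array(f['eye']))); return q[:2]/q[2]
E
python3 - <<'E'
from h import *
a=grab('scene','s0');b=grab('side','d0');w=grab('wrist','w0')
for f in(a,b,w): print(f['eye'],np.round(f['rotation'],2).tolist(),f['camera_matrix'][0])
cv2.imwrite('pics/all.png',cv2.resize(np.vstack([np.hstack([a['frame'],b['frame']])])[:,:,::-1],(800,300)))
o=r.get_obs();print(o['tcp_pos'],np.round(o['tcp_rot'],3).tolist(),o['clock'],o['grip_width'])
E
```

```text
pics
[ 0.95661188 -0.60921736  0.57639377] [[0.83, 0.32, -0.45], [0.55, -0.45, 0.7], [0.02, -0.83, -0.55]] [384.79776904   0.         254.76478881]
[ 0.45342811 -0.84013524  0.96781017] [[0.99, -0.11, 0.09], [-0.14, -0.71, 0.69], [-0.01, -0.7, -0.72]] [448.63110321   0.         252.37911237]
[ 0.25860155 -0.4641409   0.37295404] [[0.35, -0.89, -0.3], [-0.94, -0.33, -0.11], [-0.0, 0.32, -0.95]] [267.92541884   0.         256.8356329 ]
[ 0.18233564 -0.49212494  0.23088222] [[-0.0, 0.347, -0.938], [0.001, -0.938, -0.347], [-1.0, -0.001, -0.0]] 0.15 1.0013369989650074
```

View pics/s0.png

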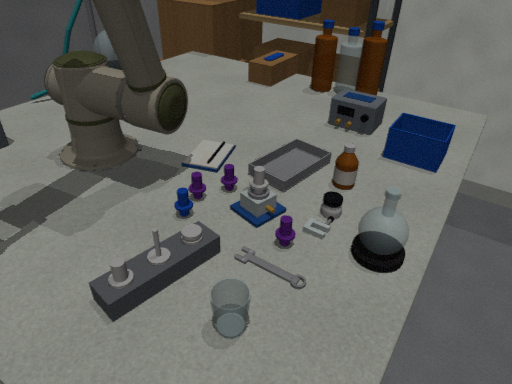

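View pics/d0.png

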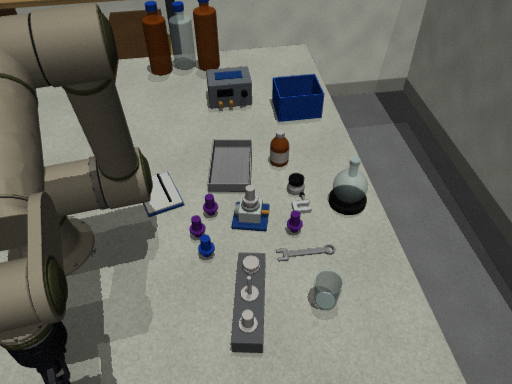

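Scene view: the old stopper stands in the port at (259,178). In the rack the thick grip is at (120,270), the slim rod at (157,245) and the flat button at (191,233). Purple look-alikes are at (197,186), (229,178) and (285,231), with a blue one at (183,203). The tray is at (290,165). I choose the white thick grip at (120,270) and will check it in a crop.

Run:
```python
from h import *
a=load('s0');b=load('d0')
c=lambda f,u,v:cv2.resize(f['frame'][v-37:v+38,u-50:u+50],(400,300),interpolation=cv2.INTER_CUBIC)
cv2.imwrite('pics/crop.png',np.vstack([np.hstack([c(a,259,190),c(a,120,275)]),np.hstack([c(b,250,205),c(b,250,310)])])[:,:,::-1])
# rough positions
print('old',onplane(a,(259,171),.12),onplane(b,(250,189),.12))
print('new',onplane(a,(119,262),.09),onplane(b,(248,315),.09))
print('tray s0',[onplane(a,p,.035).round(3).tolist() for p in[(250,163),(293,142),(331,157),(288,183)]])
print('tray d0',[onplane(b,p,.035).round(3).tolist() for p in[(214,141),(252,141),(251,187),(209,187)]])
print('rack d0',[onplane(b,p,.045).round(3).tolist() for p in[(237,253),(265,253),(264,343),(232,343)]])
for n,p,z in[('slim',(249,278),.115),('flat',(251,262),.066)]:print(n,onplane(b,p,z))
```

```text
old [0.56205758 0.02011863 0.12      ] [0.5554084  0.02689429 0.12      ]
new [ 0.50410757 -0.33299139  0.09      ] [ 0.50134466 -0.33448514  0.09      ]
tray s0 [[0.445, 0.158, 0.035], [0.48, 0.341, 0.035], [0.614, 0.324, 0.035], [0.581, 0.132, 0.035]]
tray d0 [[0.478, 0.361, 0.035], [0.603, 0.341, 0.035], [0.57, 0.122, 0.035], [0.445, 0.141, 0.035]]
rack d0 [[0.499, -0.126, 0.045], [0.571, -0.137, 0.045], [0.53, -0.382, 0.045], [0.46, -0.372, 0.045]]
slim [ 0.51464453 -0.25565371  0.115     ]
flat [ 0.52939415 -0.17569586  0.066     ]
```

View pics/crop.png

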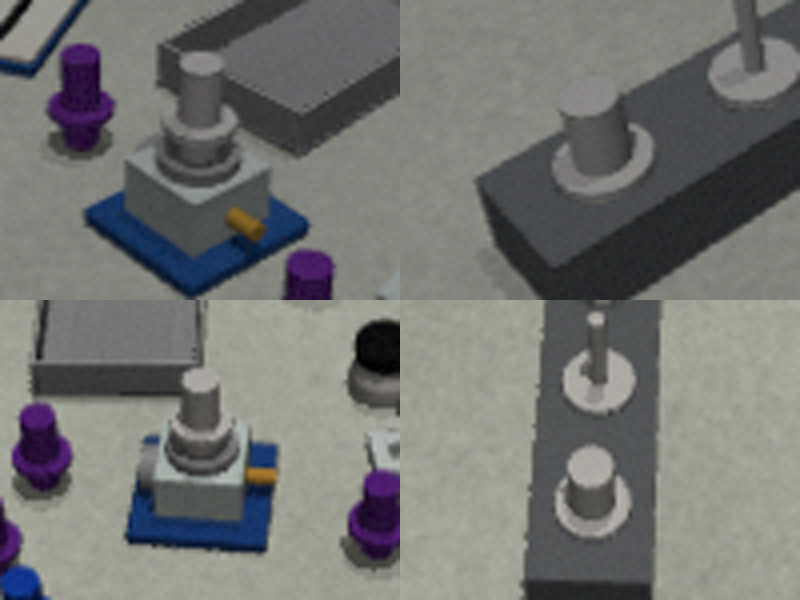

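The crop confirms it: the white old stopper stands on the port, and the thick-grip stopper is at the near end of the rack, with the slim rod beside it. I'll triangulate and turn the wrist at the same time.

Run:
```python
from h import *
a=load('s0');b=load('d0')
for n,p,q,z in[('old',(259.25,168.5),(250,187.5),.12),('new',(117.5,261.7),(247.8,311.7),.09)]:
    print(n,onplane(a,p,z),onplane(b,q,z))
```

```text
old [0.5565508  0.02959082 0.12      ] [0.55619611 0.03269437 0.12      ]
new [ 0.50143286 -0.33399021  0.09      ] [ 0.50198059 -0.32633623  0.09      ]
```

>>> step_arm(
  rows=[
    [[0, 0, 0], [-6.7, 0, 0]],
    [[0, 0, 0], [-6.7, 0, 0]],
    [[0, 0, 0], [-6.7, 0, 0]],
    [[0, 0, 0], [-6.7, 0, 0]],
    [[0, 0, 0], [-6.7, 0, 0]],
    [[0, 0, 0], [-6.7, 0, 0]],
    [[0, 0, 0], [-6.7, 0, 0]],
    [[0, 0, 0], [-6.7, 0, 0]],
    [[0, 0, 0], [-6.7, 0, 0]],
    [[0, 0, 0], [0, 0, 0]],
  ],
  grip=1,
  force=90,
)

```text
clock: 0.98
tcp_pos: [0.1824, -0.4922, 0.231]
tcp_rot: [[-0.0, 0.987, -0.159], [0.001, -0.159, -0.987], [-1.0, -0.0, -0.001]]
ft_force: [0.7, -0.4, -0.4]
grip_width: 0.998
```

>>> step_arm(
  rows=[
    [[0, 0.0143, -0.0288], [0, 0, 0]],
    [[0, 0.0143, -0.0288], [0, 0, 0]],
    [[0, 0.0143, -0.0288], [0, 0, 0]],
    [[0, 0.0143, -0.0288], [0, 0, 0]],
    [[0, 0.0143, -0.0288], [0, 0, 0]],
    [[0, 0.0143, -0.0288], [0, 0, 0]],
    [[0, 0.0143, -0.0288], [0, 0, 0]],
    [[0, 0.0143, -0.0288], [0, 0, 0]],
    [[0, 0.0143, -0.0288], [0, 0, 0]],
    [[0, 0.0143, -0.0288], [0, 0, 0]],
  ],
)

```text
clock: 1.82
tcp_pos: [0.371, -0.23, 0.2313]
tcp_rot: [[0.0, 0.986, -0.167], [-0.0, -0.167, -0.986], [-1.0, 0.0, 0.0]]
ft_force: [0.3, -1.3, 0.1]
grip_width: 1.001
```

>>> step_arm(
  rows=[
    [[0, 0.0143, -0.0288], [0, 0, 0]],
    [[0, 0.0143, -0.0288], [0, 0, 0]],
    [[0, 0.0143, -0.0288], [0, 0, 0]],
    [[0, 0.0143, -0.0288], [0, 0, 0]],
    [[0, 0.0143, -0.0288], [0, 0, 0]],
    [[0, 0.0143, -0.0288], [0, 0, 0]],
    [[0, 0.0143, -0.0288], [0, 0, 0]],
    [[0, 0.0143, -0.0288], [0, 0, 0]],
    [[0, 0.0143, -0.0288], [0, 0, 0]],
    [[0, 0.0143, -0.0288], [0, 0, 0]],
    [[0, 0, 0], [0, 0, 0]],
    [[0, 0, 0], [0, 0, 0]],
  ],
)

```text
clock: 2.82
tcp_pos: [0.5585, 0.0305, 0.2307]
tcp_rot: [[-0.001, 0.987, -0.164], [0.0, -0.164, -0.987], [-1.0, -0.001, 0.0]]
ft_force: [-0.4, -0.7, -0.9]
grip_width: 0.999
```

Run:
```python
from h import *
w=grab('wrist','w1');o=r.get_obs();print(o['tcp_pos'],np.round(o['tcp_rot'],3).tolist(),o['joint_pos'],o['ft_force'])
print(proj(w,[.5564,.031,.12]),proj(w,o['tcp_pos']))
```

```text
[0.55813813 0.02951717 0.23089303] [[-0.001, 0.986, -0.164], [-0.0, -0.164, -0.986], [-1.0, -0.001, 0.0]] [-8.97448427e+00  2.22751309e+01  7.97942954e+01 -1.78161425e-02
  7.79809975e+01  4.94564225e-01] [ 0.55687264  0.17754493 -0.84286535]
[254.82866155 186.20169517] [256.65320411 244.5644374 ]
```

View pics/w1.png

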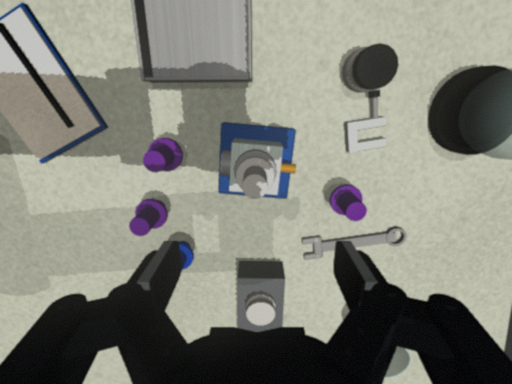

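Wrist view: the old stopper's top is at about (257,186), against a predicted (255,186), so the tool is nearly on the axis. Descending to grip.

>>> step_arm(
  rows=[
    [[0.024, 0, -0.001], [0, 0, 0]],
    [[0.024, 0, 0], [0, 0, 0]],
    [[0.024, 0, 0], [0, 0, 0]],
    [[0.024, 0, 0], [0, 0, 0]],
    [[0.024, 0, 0], [0, 0, 0]],
    [[0.014, 0, 0], [0, 0, 0]],
    [[0.009, 0, 0], [0, 0, 0]],
    [[0, 0, 0], [0, 0, 0]],
    [[0, 0, 0], [0, 0, 0]],
  ],
)

```text
clock: 3.62
tcp_pos: [0.5586, 0.0298, 0.0889]
tcp_rot: [[0.0, 0.986, -0.164], [-0.0, -0.164, -0.986], [-1.0, 0.001, 0.0]]
ft_force: [-0.6, -0.1, 0.6]
grip_width: 0.999
```

>>> step_arm(
  rows=[
    [[0, 0, 0], [0, 0, 0]],
    [[0, 0, 0], [0, 0, 0]],
    [[0, 0, 0], [0, 0, 0]],
    [[0, 0, 0], [0, 0, 0]],
    [[0, 0, 0], [0, 0, 0]],
    [[0, 0, 0], [0, 0, 0]],
    [[0, 0, 0], [0, 0, 0]],
    [[0, 0, 0], [0, 0, 0]],
    [[0, 0, 0], [0, 0, 0]],
    [[0, 0, 0], [0, 0, 0]],
  ],
  grip=0,
  force=60,
)

```text
clock: 4.45
tcp_pos: [0.5586, 0.0304, 0.0884]
tcp_rot: [[0.0, 0.987, -0.163], [0.0, -0.163, -0.987], [-1.0, 0.0, -0.0]]
ft_force: [-0.5, 0.6, 0.8]
grip_width: 0.282
```

>>> step_arm(
  rows=[
    [[-0.008, 0, 0], [0, 0, 0]],
    [[-0.012, 0, 0], [0, 0, 0]],
    [[-0.02, 0, 0], [0, 0, 0]],
    [[-0.025, 0, 0], [0, 0, 0]],
    [[-0.025, 0, 0], [0, 0, 0]],
    [[-0.01, 0, 0], [0, 0, 0]],
    [[0, 0, 0], [0, 0, 0]],
  ],
)

```text
clock: 5.03
tcp_pos: [0.5594, 0.0303, 0.1907]
tcp_rot: [[0.005, 0.987, -0.163], [-0.001, -0.163, -0.987], [-1.0, 0.005, -0.0]]
ft_force: [0.3, 0.1, -1.2]
grip_width: 0.282
```

Run:
```python
from h import *
o=r.get_obs();print(o['tcp_pos'],o['ft_force'],o['grip_width'])
w=grab('wrist','w2');a=grab('scene','s2');b=grab('side','d2')
c=lambda f,u,v:cv2.resize(f['frame'][max(v-45,0):v+45,u-60:u+60],(400,300),interpolation=cv2.INTER_CUBIC)
cv2.imwrite('pics/c2.png',np.vstack([np.hstack([c(w,257,185),c(a,259,180)]),np.hstack([c(b,250,200),cv2.resize(w['frame'],(400,300))])])[:,:,::-1])
print(proj(a,[.5585,.0305,.06]),proj(b,[.5585,.0305,.06]))
```

```text
[0.55942217 0.03029815 0.19067249] [ 0.31904228  0.11811149 -1.15252224] 0.28217036893839537
[259.3621292 190.2192459] [251.30930316 203.30078252]
```

View pics/c2.png

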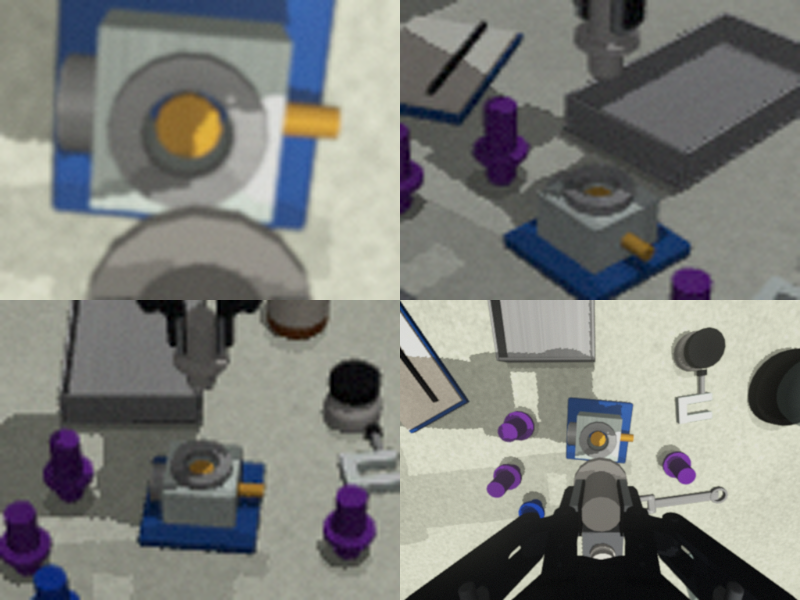

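The stopper is lifted clear and the bore is open, with brass visible at wrist pixel (253,179). Next I compute the port axis and carry the stopper to the tray.

Run:
```python
from h import *
w=load('w2');a=load('s2');b=load('d2')
print('wrist',onplane(w,(253,178.7),.06)); print('scene',onplane(a,(257,190),.06)); print('side',onplane(b,(250.8,204),.06))
# brass pad 22mm at z=.05
for n,f in(('w',w),('s',a),('d',b)):
    g=f['frame'];h=cv2.cvtColor(g,cv2.COLOR_RGB2HSV);m=cv2.inRange(h,(12,120,60),(30,255,255))
    k,l,s,c=cv2.connectedComponentsWithStats(m)
    for i in range(1,k):
        if s[i,4]>8: print(n,s[i].tolist(),c[i].round(1),onplane(f,c[i],.05).round(4),onplane(f,c[i],.03).round(4))
```

```text
wrist [0.55628674 0.03300209 0.06      ]
scene [0.55343749 0.02798927 0.06      ]
side [0.55671255 0.02801264 0.06      ]
w [244, 168, 20, 19, 286] [253.3 177.4] [0.5563 0.0316 0.05  ] [0.5552 0.026  0.03  ]
w [282, 171, 17, 10, 137] [290.2 175.8] [0.5965 0.0268 0.05  ] [0.5982 0.0208 0.03  ]
s [178, 0, 46, 56, 1404] [197.4  32.9] [-0.6586  1.2182  0.05  ] [-0.7199  1.2876  0.03  ]
s [317, 0, 40, 28, 742] [338.6  12. ] [-0.2932  2.4728  0.05  ] [-0.3407  2.5899  0.03  ]
s [317, 29, 21, 30, 293] [327.1  42.6] [0.0552 1.505  0.05  ] [0.021  1.5853 0.03  ]
s [339, 29, 5, 4, 9] [341.3  30.4] [-0.0088  1.8581  0.05  ] [-0.0454  1.9518  0.03  ]
s [362, 31, 26, 63, 601] [374.6  59.8] [0.3908 1.3348 0.05  ] [0.3693 1.4086 0.03  ]
s [227, 40, 7, 10, 25] [229.4  45.4] [-0.3342  1.1034  0.05  ] [-0.3832  1.1685  0.03  ]
s [281, 44, 24, 35, 306] [291.2  59.1] [0.0577 1.0838 0.05  ] [0.0236 1.1482 0.03  ]
s [227, 51, 6, 7, 18] [228.9  54. ] [-0.2339  0.9656  0.05  ] [-0.2791  1.0254  0.03  ]
s [238, 55, 8, 6, 19] [241.1  58.6] [-0.1389  0.9373  0.05  ] [-0.1806  0.9961  0.03  ]
s [307, 61, 6, 15,
[... 707 characters left out ...]
[-0.4888  1.6847  0.03  ]
d [193, 6, 22, 10, 155] [203.5  10.8] [0.5075 1.3698 0.05  ] [0.5087 1.4179 0.03  ]
d [143, 12, 21, 12, 97] [154.9  17.9] [0.2726 1.3291 0.05  ] [0.2687 1.3763 0.03  ]
d [20, 39, 7, 9, 24] [23.3 42.9] [-0.3016  1.1695  0.05  ] [-0.3181  1.2133  0.03  ]
d [83, 53, 31, 37, 686] [96.9 74.4] [0.0499 0.8395 0.05  ] [0.0411 0.8761 0.03  ]
d [12, 55, 13, 13, 103] [18.6 61.1] [-0.286   1.0031  0.05  ] [-0.3021  1.0432  0.03  ]
d [275, 137, 14, 13, 106] [281.4 143.4] [0.6936 0.2942 0.05  ] [0.6989 0.3189 0.03  ]
d [247, 203, 7, 4, 22] [250.  204.6] [0.5553 0.0354 0.05  ] [0.5575 0.0545 0.03  ]
d [261, 210, 8, 4, 32] [264.5 211.5] [0.5917 0.0029 0.05  ] [0.5947 0.0213 0.03  ]
```

>>> step_arm(
  rows=[
    [[0, -0.0082, -0.0253], [0, 0, 0]],
    [[0, -0.0082, -0.0253], [0, 0, 0]],
    [[0, -0.0082, -0.0253], [0, 0, 0]],
    [[0, -0.0082, -0.0253], [0, 0, 0]],
    [[0, -0.0082, -0.0253], [0, 0, 0]],
    [[0, -0.0082, -0.0253], [0, 0, 0]],
    [[0, -0.0082, -0.0253], [0, 0, 0]],
    [[0, -0.0082, -0.0253], [0, 0, 0]],
    [[0, 0, 0], [0, 0, 0]],
  ],
)

```text
clock: 5.93
tcp_pos: [0.5251, 0.2444, 0.1865]
tcp_rot: [[-0.003, 0.987, -0.159], [0.0, -0.159, -0.987], [-1.0, -0.003, 0.0]]
ft_force: [-0.2, 0.2, -0.5]
grip_width: 0.28
```

>>> step_arm(
  rows=[
    [[0.025, 0, 0], [0, 0, 0]],
    [[0.025, 0, 0], [0, 0, 0]],
    [[0.025, 0, 0], [0, 0, 0]],
    [[0.025, 0, 0], [0, 0, 0]],
    [[0.02, 0, 0], [0, 0, 0]],
    [[0.012, 0, 0], [0, 0, 0]],
    [[0.007, 0, 0], [0, 0, 0]],
    [[0.003, 0, 0], [0, 0, 0]],
    [[0, 0, 0], [0, 0, 0]],
    [[0, 0, 0], [0, 0, 0]],
  ],
)

```text
clock: 6.77
tcp_pos: [0.5273, 0.2409, 0.0471]
tcp_rot: [[0.001, 0.987, -0.163], [0.0, -0.163, -0.987], [-1.0, 0.001, -0.001]]
ft_force: [-0.2, 0.2, -0.3]
grip_width: 0.285
```

>>> step_arm(
  rows=[
    [[0.002, 0, 0], [0, 0, 0]],
    [[0.001, 0, 0], [0, 0, 0]],
    [[0.001, 0, 0], [0, 0, 0]],
    [[0.001, 0, 0], [0, 0, 0]],
    [[0, 0, 0], [0, 0, 0]],
    [[0, 0, 0], [0, 0, 0]],
  ],
)

```text
clock: 7.27
tcp_pos: [0.5271, 0.241, 0.0426]
tcp_rot: [[0.001, 0.987, -0.163], [0.0, -0.163, -0.987], [-1.0, 0.001, -0.0]]
ft_force: [-3.2, -0.8, 10.5]
grip_width: 0.284
```

>>> step_arm(
  rows=[
    [[-0.0007, 0, 0], [0, 0, 0]],
    [[0, 0, 0], [0, 0, 0]],
    [[0, 0, 0], [0, 0, 0]],
  ],
)

```text
clock: 7.52
tcp_pos: [0.527, 0.2409, 0.0427]
tcp_rot: [[0.001, 0.987, -0.163], [0.0, -0.163, -0.987], [-1.0, 0.001, -0.0]]
ft_force: [-1.6, 0.2, 6.5]
grip_width: 0.278
```

>>> step_arm(
  rows=[
    [[0, 0, 0], [0, 0, 0]],
    [[0, 0, 0], [0, 0, 0]],
    [[0, 0, 0], [0, 0, 0]],
    [[0, 0, 0], [0, 0, 0]],
    [[0, 0, 0], [0, 0, 0]],
    [[0, 0, 0], [0, 0, 0]],
    [[0, 0, 0], [0, 0, 0]],
    [[0, 0, 0], [0, 0, 0]],
  ],
  grip=1,
)

```text
clock: 8.18
tcp_pos: [0.5267, 0.2408, 0.042]
tcp_rot: [[-0.0, 0.987, -0.163], [0.0, -0.163, -0.987], [-1.0, -0.0, 0.0]]
ft_force: [-0.2, -1.4, 0.1]
grip_width: 0.996
```

>>> step_arm(
  rows=[
    [[-0.01, 0, 0], [0, 0, 0]],
    [[-0.02, 0, 0], [0, 0, 0]],
    [[-0.03, 0, 0], [0, 0, 0]],
    [[-0.03, 0, 0], [0, 0, 0]],
    [[-0.03, 0, 0], [0, 0, 0]],
    [[-0.03, 0, 0], [0, 0, 0]],
    [[-0.02, 0, 0], [0, 0, 0]],
    [[0, 0, 0], [0, 0, 0]],
  ],
)

```text
clock: 8.85
tcp_pos: [0.5282, 0.2412, 0.2176]
tcp_rot: [[0.009, 0.987, -0.163], [0.002, -0.163, -0.987], [-1.0, 0.008, -0.003]]
ft_force: [0.5, -0.0, 0.1]
grip_width: 0.998
```

>>> step_arm(
  rows=[
    [[0, 0.0034, 0.0284], [0, 0, 0]],
    [[0, 0.0034, 0.0284], [0, 0, 0]],
    [[0, 0.0034, 0.0284], [0, 0, 0]],
    [[0, 0.0034, 0.0284], [0, 0, 0]],
    [[0, 0.0034, 0.0284], [0, 0, 0]],
    [[0, 0.0034, 0.0284], [0, 0, 0]],
    [[0, 0.0034, 0.0284], [0, 0, 0]],
    [[0, 0.0034, 0.0284], [0, 0, 0]],
    [[0, 0.0034, 0.0284], [0, 0, 0]],
    [[0, 0.0034, 0.0284], [0, 0, 0]],
  ],
)

```text
clock: 9.68
tcp_pos: [0.5135, -0.0462, 0.212]
tcp_rot: [[-0.0, 0.987, -0.163], [0.0, -0.163, -0.987], [-1.0, -0.0, -0.0]]
ft_force: [1.2, -0.6, -0.2]
grip_width: 1.0
```

>>> step_arm(
  rows=[
    [[0, 0.0034, 0.0284], [0, 0, 0]],
    [[0, 0.0034, 0.0284], [0, 0, 0]],
    [[0, 0.0034, 0.0284], [0, 0, 0]],
    [[0, 0.0034, 0.0284], [0, 0, 0]],
    [[0, 0.0034, 0.0284], [0, 0, 0]],
    [[0, 0.0034, 0.0284], [0, 0, 0]],
    [[0, 0.0034, 0.0284], [0, 0, 0]],
    [[0, 0.0034, 0.0284], [0, 0, 0]],
    [[0, 0.0034, 0.0284], [0, 0, 0]],
    [[0, 0.0034, 0.0284], [0, 0, 0]],
    [[0, 0, 0], [0, 0, 0]],
    [[0, 0, 0], [0, 0, 0]],
  ],
)

```text
clock: 10.68
tcp_pos: [0.5008, -0.3315, 0.2114]
tcp_rot: [[-0.001, 0.986, -0.165], [0.001, -0.165, -0.986], [-1.0, -0.001, -0.001]]
ft_force: [-0.8, 0.7, 0.3]
grip_width: 1.006
```

Run:
```python
from h import *
o=r.get_obs();print(o['tcp_pos'],o['clock'])
w=grab('wrist','w3');a=grab('scene','s3');b=grab('side','d3')
p=proj(w,[.5017,-.330,.09]);print(p,proj(w,[.5017,-.330,.052]));u,v=map(int,p)
c=lambda f,u,v:cv2.resize(f['frame'][max(v-45,0):v+45,u-60:u+60],(400,300),interpolation=cv2.INTER_CUBIC)
cv2.imwrite('pics/c3.png',np.vstack([np.hstack([c(w,u,v),c(a,290,160)]),np.hstack([c(b,235,170),c(b,255,205)])])[:,:,::-1]);print(u,v)
```

```text
[ 0.50080709 -0.33153119  0.21143518] 10.6833
[257.62291158 181.75190812] [257.55052183 172.30517432]
257 181
```

View pics/c3.png

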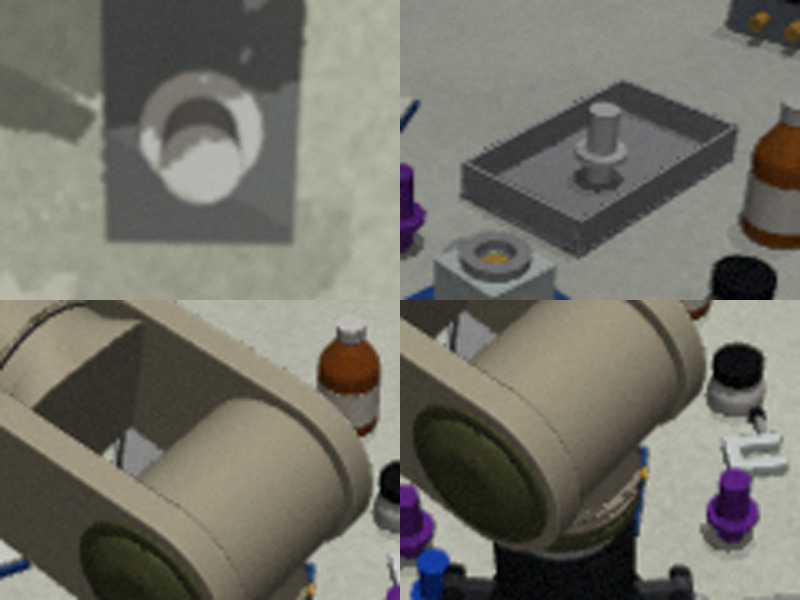

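The old stopper stands upright in the tray. The new stopper's top is at wrist pixel (257,185.5), so y is about -0.334. Descending on it.

>>> step_arm(
  rows=[
    [[0.025, 0.0005, 0.0025], [0, 0, 0]],
    [[0.025, 0, 0], [0, 0, 0]],
    [[0.025, 0, 0], [0, 0, 0]],
    [[0.025, 0, 0], [0, 0, 0]],
    [[0.025, 0, 0], [0, 0, 0]],
    [[0.017, 0, 0], [0, 0, 0]],
    [[0.009, 0, 0], [0, 0, 0]],
    [[0.0015, 0, 0], [0, 0, 0]],
    [[0, 0, 0], [0, 0, 0]],
    [[0, 0, 0], [0, 0, 0]],
  ],
)

```text
clock: 11.67
tcp_pos: [0.5021, -0.3334, 0.0609]
tcp_rot: [[0.002, 0.987, -0.162], [-0.001, -0.162, -0.987], [-1.0, 0.002, 0.001]]
ft_force: [-0.1, 0.0, 0.7]
grip_width: 0.996
```

>>> step_arm(
  rows=[
    [[0, 0, 0], [0, 0, 0]],
    [[0, 0, 0], [0, 0, 0]],
    [[0, 0, 0], [0, 0, 0]],
    [[0, 0, 0], [0, 0, 0]],
    [[0, 0, 0], [0, 0, 0]],
    [[0, 0, 0], [0, 0, 0]],
    [[0, 0, 0], [0, 0, 0]],
    [[0, 0, 0], [0, 0, 0]],
    [[0, 0, 0], [0, 0, 0]],
    [[0, 0, 0], [0, 0, 0]],
  ],
  grip=0,
  force=90,
)

```text
clock: 12.5
tcp_pos: [0.5017, -0.3335, 0.06]
tcp_rot: [[0.001, 0.987, -0.163], [-0.001, -0.163, -0.987], [-1.0, 0.001, 0.001]]
ft_force: [-0.8, 0.2, 4.6]
grip_width: 0.27
```

>>> step_arm(
  rows=[
    [[-0.008, 0, 0], [0, 0, 0]],
    [[-0.012, 0, 0], [0, 0, 0]],
    [[-0.025, 0, 0], [0, 0, 0]],
    [[-0.03, 0, 0], [0, 0, 0]],
    [[-0.03, 0, 0], [0, 0, 0]],
    [[-0.03, 0, 0], [0, 0, 0]],
    [[-0.01, 0, 0], [0, 0, 0]],
    [[0, 0, 0], [0, 0, 0]],
  ],
)

```text
clock: 13.17
tcp_pos: [0.5021, -0.3339, 0.2078]
tcp_rot: [[0.004, 0.987, -0.163], [-0.004, -0.163, -0.987], [-1.0, 0.005, 0.003]]
ft_force: [-0.0, -1.2, -0.4]
grip_width: 0.271
```

>>> step_arm(
  rows=[
    [[0, -0.0005, -0.0308], [0, 0, 0]],
    [[0, -0.0005, -0.0308], [0, 0, 0]],
    [[0, -0.0005, -0.0308], [0, 0, 0]],
    [[0, -0.0005, -0.0308], [0, 0, 0]],
    [[0, -0.0005, -0.0308], [0, 0, 0]],
    [[0, -0.0005, -0.0308], [0, 0, 0]],
    [[0, -0.0005, -0.0308], [0, 0, 0]],
    [[0, -0.0005, -0.0308], [0, 0, 0]],
    [[0, -0.0005, -0.0308], [0, 0, 0]],
    [[0, -0.0005, -0.0308], [0, 0, 0]],
    [[0, -0.0005, -0.0308], [0, 0, 0]],
    [[0, -0.0005, -0.0308], [0, 0, 0]],
  ],
)

```text
clock: 14.17
tcp_pos: [0.555, 0.034, 0.2028]
tcp_rot: [[-0.003, 0.987, -0.163], [0.0, -0.163, -0.987], [-1.0, -0.003, 0.0]]
ft_force: [0.9, -0.3, 0.1]
grip_width: 0.27
```

>>> step_arm(
  rows=[
    [[0.03, 0, 0], [0, 0, 0]],
    [[0.03, 0, 0], [0, 0, 0]],
    [[0.02, 0, 0], [0, 0, 0]],
    [[0.01, 0, 0], [0, 0, 0]],
    [[0, 0, 0], [0, 0, 0]],
    [[0, 0, 0], [0, 0, 0]],
    [[0, 0, 0], [0, 0, 0]],
  ],
)

```text
clock: 14.75
tcp_pos: [0.5563, 0.0322, 0.1156]
tcp_rot: [[0.002, 0.987, -0.163], [-0.0, -0.163, -0.987], [-1.0, 0.002, -0.0]]
ft_force: [-0.6, 0.8, 0.1]
grip_width: 0.277
```

Run:
```python
from h import *
o=r.get_obs();print(o['tcp_pos'],o['clock'],o['ft_force'],o['grip_width'],np.round(o['tcp_rot'],4).tolist())
w=grab('wrist','w4');a=grab('scene','s4');b=grab('side','d4')
c=lambda f,u,v:cv2.resize(f['frame'][max(v-30,0):v+30,u-40:u+40],(400,300),interpolation=cv2.INTER_CUBIC)
cv2.imwrite('pics/c4.png',np.vstack([np.hstack([c(w,255,170),c(a,259,182)]),np.hstack([c(b,250,198),cv2.resize(w['frame'],(400,300))])])[:,:,::-1])
```

```text
[0.55630005 0.03220569 0.11562831] 14.75 [-0.57928432  0.77699589  0.14995133] 0.276562264783717 [[0.0018, 0.9866, -0.163], [-0.0003, -0.163, -0.9866], [-1.0, 0.0019, -0.0]]
```

View pics/c4.png

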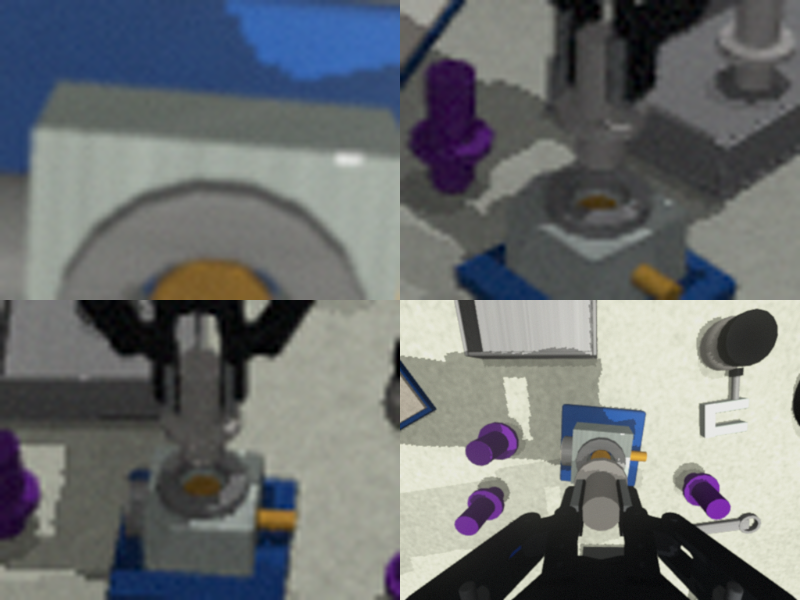

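The stopper hangs above the bore, aligned to about 1-2 mm: in the scene and side crops the rim centres are at about 598 and 201 px, and the stopper axis at about 598 and 202. The rest of the bench is undisturbed. I'll insert it gently while watching the forces.

>>> step_arm(
  rows=[
    [[0.004, 0, 0], [0, 0, 0]],
    [[0.004, 0, 0], [0, 0, 0]],
    [[0.004, 0, 0], [0, 0, 0]],
    [[0.004, 0, 0], [0, 0, 0]],
    [[0.003, 0, 0], [0, 0, 0]],
    [[0.003, 0, 0], [0, 0, 0]],
    [[0, 0, 0], [0, 0, 0]],
    [[0, 0, 0], [0, 0, 0]],
  ],
)

```text
clock: 15.57
tcp_pos: [0.5557, 0.0324, 0.0923]
tcp_rot: [[-0.0, 0.987, -0.163], [0.0, -0.163, -0.987], [-1.0, -0.0, -0.0]]
ft_force: [-0.5, 0.0, -0.6]
grip_width: 0.275
```

No contact with the rim. I'll carry on down against the spring.

>>> step_arm(
  rows=[
    [[0.002, 0, 0], [0, 0, 0]],
    [[0.002, 0, 0], [0, 0, 0]],
    [[0.002, 0, 0], [0, 0, 0]],
    [[0.002, 0, 0], [0, 0, 0]],
    [[0, 0, 0], [0, 0, 0]],
    [[0, 0, 0], [0, 0, 0]],
  ],
)

```text
clock: 16.07
tcp_pos: [0.556, 0.0324, 0.0847]
tcp_rot: [[0.001, 0.987, -0.163], [-0.0, -0.163, -0.987], [-1.0, 0.001, -0.0]]
ft_force: [1.7, -0.7, 3.6]
grip_width: 0.268
```

>>> step_arm(
  rows=[
    [[0.001, 0, 0], [0, 0, 0]],
    [[0.001, 0, 0], [0, 0, 0]],
    [[0.001, 0, 0], [0, 0, 0]],
    [[0.001, 0, 0], [0, 0, 0]],
    [[0.001, 0, 0], [0, 0, 0]],
    [[0, 0, 0], [0, 0, 0]],
    [[0, 0, 0], [0, 0, 0]],
  ],
)

```text
clock: 16.65
tcp_pos: [0.556, 0.0324, 0.0797]
tcp_rot: [[0.001, 0.987, -0.163], [-0.0, -0.163, -0.987], [-1.0, 0.001, -0.0]]
ft_force: [0.6, 0.3, 5.3]
grip_width: 0.272
```

>>> step_arm(
  rows=[
    [[0.001, 0, 0], [0, 0, 0]],
    [[0.001, 0, 0], [0, 0, 0]],
    [[0.001, 0, 0], [0, 0, 0]],
    [[0.001, 0, 0], [0, 0, 0]],
    [[0.0005, 0, 0], [0, 0, 0]],
    [[0, 0, 0], [0, 0, 0]],
    [[0, 0, 0], [0, 0, 0]],
  ],
)

```text
clock: 17.23
tcp_pos: [0.556, 0.0324, 0.0753]
tcp_rot: [[0.001, 0.987, -0.163], [-0.0, -0.163, -0.987], [-1.0, 0.001, -0.0]]
ft_force: [0.2, -0.2, 7.7]
grip_width: 0.27
```

>>> step_arm(
  rows=[
    [[0.0005, 0, 0], [0, 0, 0]],
    [[0, 0, 0], [0, 0, 0]],
    [[0.0005, 0, 0], [0, 0, 0]],
    [[0, 0, 0], [0, 0, 0]],
    [[0, 0, 0], [0, 0, 0]],
    [[0, 0, 0], [0, 0, 0]],
  ],
)

```text
clock: 17.73
tcp_pos: [0.556, 0.0324, 0.075]
tcp_rot: [[0.001, 0.987, -0.163], [-0.0, -0.163, -0.987], [-1.0, 0.001, 0.0]]
ft_force: [-2.1, -0.5, 12.0]
grip_width: 0.27
```

>>> step_arm(
  rows=[
    [[0.0003, 0, 0], [0, 0, 0]],
    [[0.0003, 0, 0], [0, 0, 0]],
    [[0, 0, 0], [0, 0, 0]],
    [[0, 0, 0], [0, 0, 0]],
    [[0, 0, 0], [0, 0, 0]],
    [[0, 0, 0], [0, 0, 0]],
  ],
)

```text
clock: 18.23
tcp_pos: [0.556, 0.0324, 0.075]
tcp_rot: [[0.001, 0.987, -0.163], [-0.0, -0.163, -0.987], [-1.0, 0.001, 0.0]]
ft_force: [-4.4, -0.1, 18.0]
grip_width: 0.271
```

Run:
```python
from h import *
w=grab('wrist','w5');a=grab('scene','s5');b=grab('side','d5')
for _ in range(3):
    o=r.get_obs();print(o['tcp_pos'],o['clock'],o['ft_force'],o['torque'])
    viewer.grab_frame('side')
c=lambda f,u,v:cv2.resize(f['frame'][max(v-30,0):v+30,u-40:u+40],(400,300),interpolation=cv2.INTER_CUBIC)
cv2.imwrite('pics/c5.png',np.vstack([np.hstack([c(b,250,198),c(a,259,182)]),np.hstack([cv2.resize(a['frame'],(400,300)),cv2.resize(w['frame'],(400,300))])])[:,:,::-1])
```

```text
[0.55602464 0.03234042 0.07494629] 18.3833 [-4.35791563  0.657471   18.17899232] [0.10055672 0.84549049 0.02167693]
[0.55601201 0.03239864 0.07494174] 18.4333 [-3.88218341 -0.13162901 17.90082431] [ 0.09187556  0.86061826 -0.02705139]
[0.5560314  0.03236176 0.07494626] 18.4833 [-4.58373603 -0.26560402 18.03788028] [ 0.03694736  0.9073985  -0.02960066]
```

View pics/c5.png

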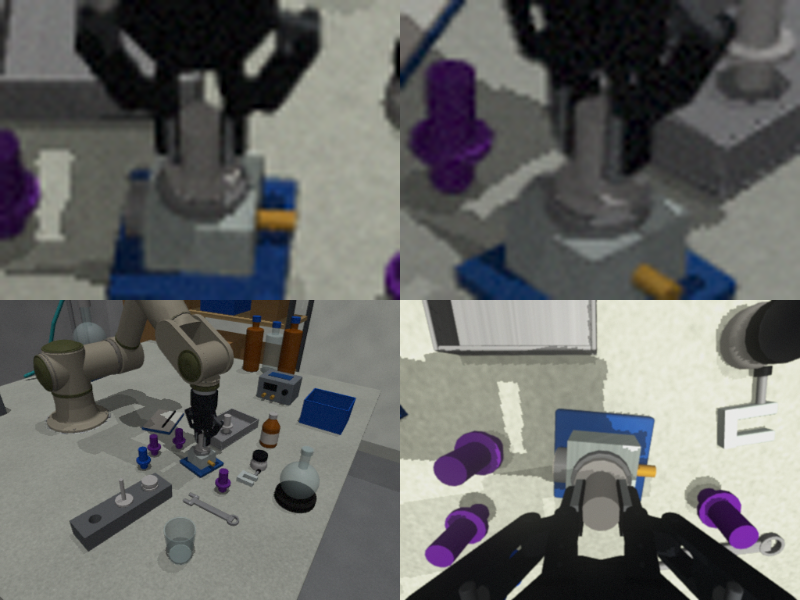

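The final view shows the flange down on the rim, with no gap visible in the side and scene crops. The old stopper is upright in the tray, the rack still holds the slim and flat stoppers, and nothing else has moved. The push is steady at 18 N, so I'm handing in.

Run:
```python
from h import *
print(r.hand_in()); o=r.get_obs();print(o['clock'],o['ft_force'],o['tcp_pos'])
```

```text
the job is handed in; nothing more can be done
None
the job is handed in; nothing more can be done
```

I took the old stopper off the port and stood it upright in the tray. I then put the thick-grip stopper from the rack into the port, pressed it home, and handed in at about 18.5 s while still holding it.

- **Seating:** On the way down the force followed the spring, from 3.6 N to 7.7 N. It then rose sharply with almost no further travel, which is the flange meeting the rim. TCP height stayed at 75.0 mm and the push was steady at about 18 N, near the top of the 12–20 N band.
- **Pictures:** The last views show no gap between flange and rim. The old stopper is standing in the tray, and the slim and flat stoppers and the other bench items look undisturbed.
- **What didn't agree:** At the final push there was a sideways force of about 4 N along -x. I took it for arm compliance with friction on the rim, because pressing on the tray floor gave a similar reading. I left it uncorrected. My camera estimates of the port axis differed by up to 5 mm between views, but the stem went in without touching the rim.

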